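Close the reader's sample port with its sprung dust cap

TASK

The turbidity reader is finished for the day: pick up its blue dust cap by pinching the two white side tabs together, lower it with the tabs pinched into the round blue port on top of the reader, and let the tabs spring out under the port's rim. The cap must end up level with its blue disc down on the rim, latched by both tabs and let go; the orange cap and the white knobbed lid belong to other instruments.

Things in the scene. Friction and masses are not known exactly. Their poses are not given: they have to be found in the camera images.
- cap_center (a point): Blue dust cap, 95 g, lying tabs up. Point on its axis, half-way up (25 mm above its foot); z up. Below: black plug, 50 mm across. Blue disc, 88 mm across, from 8 to 4 mm below this point. Two white upright tabs, at +y and -y, rise from the disc to 26 mm above this point, 22 mm wide along x; outer faces 62 mm apart along y, 34 mm pinched. Pinch along y, fingertips just above the disc.
- cap_tab_left (a joint): How far the tab on the cap's +y side is pinched inward (m): 0 free, 0.014 fully in, about 0 when latched. Its spring pushes out with 3 N free, 7 N fully in; the cap centres itself between closing fingers. Below the disc the tab carries a latch ear, 18 to 23 mm below the cap's centre point, reaching 38 mm from the axis when free, 24 mm when pinched.
- cap_tab_right (a joint): The same for the tab on the cap's -y side.
- port_rim (a point): Centre of the port's mouth at its rim's top, 120 mm above the bench, on the fixed reader (white box with blue band, 220x200x90 mm); z up. Blue collar, 94 mm across, 30 mm tall. Its rim is a lip 5 mm thick with a 66 mm opening; below it the bore is 82 mm wide, 25 mm deep. Any cap yaw fits, 7 mm spare all round. Cap home: its centre point 8 mm above this one, ears 5 mm under the lip.
Things that resemble listed ones, but are neither listed nor needed, are in the scene too. Leave any pink look-alike of the part that bears cap_center alone.

How it is judged:
On the way:
1. the blue cap is held over or in the port with both tabs pinched in (each by more than 8 mm) (value of joint each of cap_tab_left, cap_tab_right above 0.008 m and horizontal distance between cap_center and port_rim below 0.02 m), for 0.1 s.
At the end, for the whole second after the job is handed in: The blue cap sits in the port: within 12 mm of its axis, its disc down on the rim (centre point 3 to 12 mm above the rim plane, 8 mm when home), level within about 8.5 degrees, both tabs sprung out to less than 6 mm of pinch and at rest, so that the ears lie under the lip (horizontal distance between cap_center and port_rim below 0.012 m and z of cap_center in the frame of port_rim between 0.003 and 0.012 m and angle between cap_center's own z axis and vertical below 0.15 rad and value of joint each of cap_tab_left, cap_tab_right below 0.006 m and velocity of joint each of cap_tab_left, cap_tab_right below 0.02 m/s); the robot touches nothing.
It also fails if it takes over 35 s, if anything falls off the work surface, if the arm or the gripper's body presses on something with over 40 N, if the wrist force passes 120 N, or if a joint passes its speed limit or range.

ROBOT

A 7-joint arm with a two-finger parallel gripper is mounted at the origin on the work surface. World frame = base frame: x ahead of the robot, y to its left, z up, the work surface at z = 0. Lengths are in m, angles in rad, forces in N, time in s.
With the tool pointing down it reaches from about 0.425 to 1.025 m from the base axis. Payload 3.6 kg.
Tool frame: the origin (TCP) lies at the very end of the fingers, on their centre line; the grasp point (between the pads) lies 19 mm behind it (pinch_z is the distance from the TCP to the grasp point, in m); z points along the fingers, y is the direction in which the jaws open and shut (so a half turn about z gives the same grasp; the last joint's range is limited). The gripper opens to 85 mm and grips with 20 to 120 N. Pads are 22 mm wide; open, the fingers measure 114 mm over their backs; the gripper's body (76 mm by 85 mm) begins 54 mm behind the grasp point. The pads swing forward as they close: fully open they stand 13 mm farther back than shut.
Start: joints at [1.089, 0.591, 0.048, 1.609, -0.033, 0.943, -0.034], TCP at [0.274, -0.671, 0.231] pointing down, gripper open.
Joint ranges: [-2.69, 2.69], [-0.47, 2.24], [-1.27, 1.36], [0.19, 2.51], [-1.53, 4.68], [0.08, 2.07], [-3.09, 3.09]. Speed limits (rad/s): [2.57, 2.57, 3.14, 3.14, 3.14, 3.14, 3.14].

INTERFACE

Orientations are given as a rotation vector (axis times angle).
In Python, from cell import * gives the robot as it stands.
- The arm moves only by the tool carry_out, never from a script. Its argument "motion" is a list that holds one entry, the list of rows, each a list of 7 numbers: the turn, a rotation vector about the world's x, y, z in rad, then the shift along the world's x, y, z in cm, then the finger opening in cm, from 0 to 8.54. A call has 1 to 10 rows; each row shifts and turns the pose as measured when the row begins; what a row does not reach is not made up. A row lasts 1/10 s, in which the tool goes at most 50 mm and 8.59 degrees, less where a joint would pass 70% of its speed; a pose out of reach is approached as far as the arm can. A call is refused whole if a number of a shift passes 5 or a number of a turn 0.15, either way. A call with a gripper value outside its range is refused whole. The fingers move at their own pace and stop on an object; "grip_force" is the grip in N (left out, the last holds). Time passes only in rows, so rows that do not move let the fingers close. It gives the time, the measured TCP pose, the force and the opening at its end, in the units of the state.
- read_state(): the state, without advancing time (a new reading comes with each control period).
- grab_frame(name): name is "scene" or "top"; returns the picture (480x640x3 uint8, red, green, blue); there is no depth.
- get_calibration(name): a dict with "fx", "fy", "cx", "cy" (pixels), "rvec" (rotation vector, rad) and "tvec" (3), from world to camera coordinates, as OpenCV has them. Camera axes: x right, y down, z forward; pixel columns grow to the right and rows downward; lengths in m; the calibration is good to about 2 mm. A picture is of the moment at which its call begins. get_calibration takes no time and is no camera call.
- job_done(): hands the job in, once; it reports no verdict.
The state is a dict: "clock": time; "qpos": joint angles; "joint_velocities": joint speeds; "joint_torque": joint torques, N m; "eef_pos": TCP position; "tcp_rot": TCP orientation; "force": force on the tool from outside, world axes, zero at the start; "wrist_torque": the same for the moment, N m; "opening": finger opening in m.
Only numpy, scipy, OpenCV 4.12 (cv2) and the standard library are available. Lean on these libraries where they do the work, as an engineer would, in place of code of your own. Each camera call takes 0.05 s, during which the arm holds its last target. There are 200 camera calls.

## Working session

There is one attempt and no reset: what is moved stays moved. The work goes in short steps, Python scripts to look and compute and a tool call to move; the robot and the scene stay as the last step left them, time stands still between calls to the robot, and variables do not carry over. Pictures are saved under pics/ and viewed, about 8 in all and at most 12, crops included, and the job is handed in when it is done.

Besides the shell and the picture viewer there is one more tool, called after "Emit:" as a command line: name --argument value ..., lists and objects as JSON in quotes. carry_out: Moves the arm, as the interface text tells. Its arguments: {"type":"object","properties":{"motion":{"type":"array"},"grip_force":{"type":"number"}},"required":["motion"]}

```bash
mkdir -p pics; python3 - <<'E'
from cell import *
import cv2
for n in("scene","top"):
    cv2.imwrite(f"pics/{n}0.png",grab_frame(n)[:,:,::-1]); print(n,get_calibration(n))
print(read_state())
E
```

```text
scene {'fx': 465.8050763330933, 'fy': 465.8050763330933, 'cx': 328.27855212034774, 'cy': 244.48666146167693, 'rvec': array([ 1.98641805,  1.47798067, -0.57856973]), 'tvec': array([-0.14368211, -0.38082394,  1.37367209])}
top {'fx': 503.8754409204275, 'fy': 503.8754409204275, 'cx': 314.8575976388432, 'cy': 247.31176354418244, 'rvec': array([ 2.16148955, -2.11517477,  0.16670714]), 'tvec': array([-0.03308772,  0.62686375,  0.96438035])}
{'clock': 0.1, 'qpos': array([ 1.08949804,  0.59206357,  0.04829588,  1.60975249, -0.03332952,
        0.94271337, -0.03367274]), 'joint_velocities': array([ 5.58621396e-04,  8.75258664e-04,  6.08444686e-05, -2.21828395e-03,
        2.65112401e-03, -1.15621247e-03, -6.20994078e-04]), 'joint_torque': array([ 4.17261399e-03, -5.49996436e+01,  1.55341029e+00, -1.98826468e+01,
        9.78586584e-03,  3.80182304e-03,  1.70752645e-05]), 'eef_pos': array([ 0.27388086, -0.67042938,  0.23020704]), 'tcp_rot': array([-3.08065809e+00, -6.05090210e-01,  7.86108879e-04]), 'force': array([ 0.08014975, -0.49077208, -0.68474687]), 'wrist_torque': array([ 0.0273127 , -0.00561865, -0.02483935]), 'opening': 0.0852629941274579}
```

View pics/top0.png

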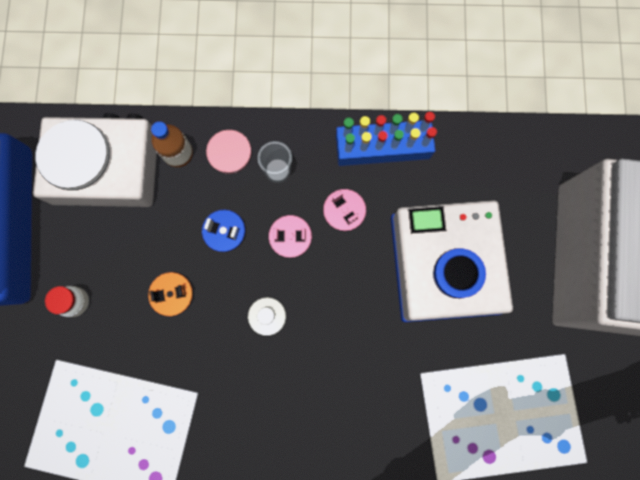

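View pics/scene0.png

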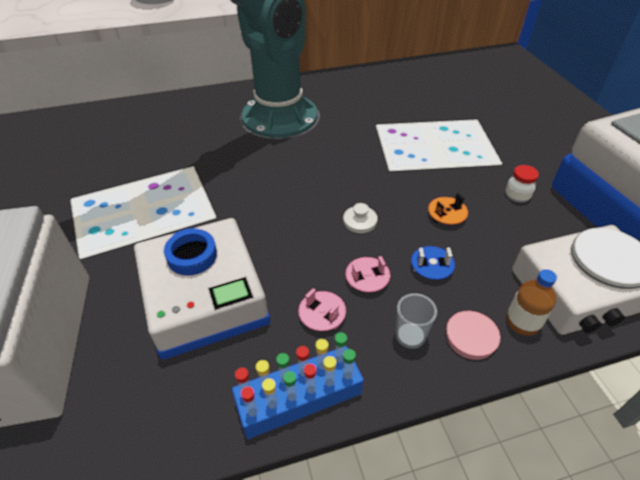

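The blue cap with white tabs is at top (223,231) and scene (433,263). The other candidates are the pink look-alikes at (290,236) and (345,210), the orange cap at (170,294) and the white lid at (266,316). Only the first one is blue with white tabs. The port is at top (460,273) and scene (190,250). I'll confirm this in one enlarged crop.

```bash
python3 - <<'E'
import cv2,numpy as np
t=cv2.imread("pics/top0.png");s=cv2.imread("pics/scene0.png")
r=lambda im,x,y,w,h:cv2.resize(im[y:y+h,x:x+w],(400,300),interpolation=cv2.INTER_CUBIC)
cv2.imwrite("pics/crop0.png",np.vstack([np.hstack([r(t,183,201,80,60),r(t,420,243,80,60)]),np.hstack([r(s,393,233,80,60),r(s,150,220,80,60)])]))
E
```

```text
(no output)
```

View pics/crop0.png

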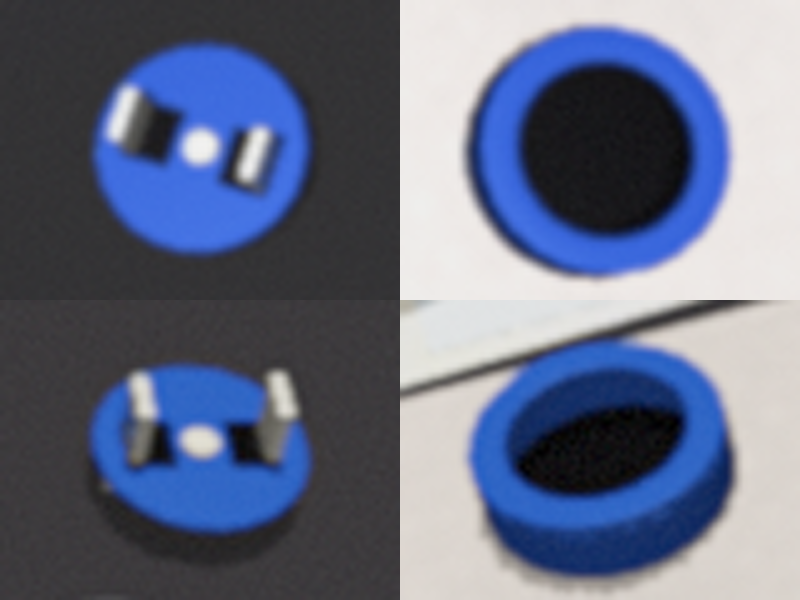

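The crop confirms a blue disc with white tabs. In the top view the tab tops are at (207.6,223.6) and (234.4,231.6), and the disc centre is at (223.4,230.6). The port opening centre is at top (461.2,273.0) and scene (189,246).

```bash
cat > h.py <<'E'
from cell import *
import cv2,numpy as np
from scipy.spatial.transform import Rotation as R
def ray(n,uv,z):
    c=get_calibration(n);Rm=R.from_rotvec(c["rvec"]).as_matrix();t=np.array(c["tvec"])
    d=Rm.T@np.array([(uv[0]-c["cx"])/c["fx"],(uv[1]-c["cy"])/c["fy"],1]);o=-Rm.T@t
    return o+d*(z-o[2])/d[2]
def yaw():
    y=R.from_rotvec(read_state()["tcp_rot"]).as_matrix(); return y
E
python3 - <<'E'
from h import *
print("cap",ray("top",(223.4,230.6),.021),ray("scene",(433.2,262.8),.021))
print("port",ray("top",(461.2,273),.12),ray("scene",(189,246),.12))
a,b=ray("top",(207.6,223.6),.051),ray("top",(234.4,231.6),.051);print(a,b,b-a,(a+b)/2,np.degrees(np.arctan2(*(b-a)[[1,0]])))
M=yaw();print(M,np.degrees(np.arctan2(M[1,1],M[0,1])))
E
```

```text
cap [0.66303888 0.17159492 0.021     ] [0.66909958 0.17336374 0.021     ]
port [ 0.57386077 -0.29225432  0.12      ] [ 0.57750136 -0.29024019  0.12      ]
[0.67108807 0.19862201 0.051     ] [0.65579441 0.14360906 0.051     ] [-0.01529366 -0.05501296  0.        ] [0.66344124 0.17111553 0.051     ] -105.5359862286606
[[ 9.25707689e-01  3.78238656e-01 -8.90764031e-04]
 [ 3.78239693e-01 -9.25705668e-01  1.93677475e-03]
 [-9.20222329e-05 -2.12980960e-03 -9.99997728e-01]] -67.77532337569468
```

Emit:
carry_out --motion '[[[0, 0, 0, 2.1, 4.4, 0, 8.54], [0, 0, 0, 2.1, 4.4, 0, 8.54], [0, 0, -0.1, 2.1, 4.4, 0, 8.54], [0, 0, -0.1, 2.1, 4.4, 0, 8.54], [0, 0, -0.1, 2.1, 4.4, 0, 8.54], [0, 0, -0.1, 2.1, 4.4, 0, 8.54], [0, 0, -0.1, 2.1, 4.4, 0, 8.54], [0, 0, -0.1, 2.1, 4.4, 0, 8.54], [0, 0, -0.06, 2.1, 4.4, 0, 8.54], [0, 0, 0, 2.1, 4.4, 0, 8.54]]]' --grip_force 40

```text
clock: 1.1
eef_pos: [0.4771, -0.2246, 0.2262]
tcp_rot: [-3.099, 0.498, 0.013]
force: [0.7, -0.7, 0.1]
opening: 0.0853
```

Emit:
carry_out --motion '[[[0, 0, 0.05, 2.1, 4.4, 0, 8.54], [0, 0, 0, 2.1, 4.4, 0, 8.54], [0, 0, 0, 2.1, 4.4, 0, 8.54], [0, 0, 0, 2.1, 4.4, 0, 8.54], [0, 0, 0, 2.1, 4.4, 0, 8.54], [0, 0, 0, 2.1, 4.4, 0, 8.54], [0, 0, 0, 2.1, 4.4, 0, 8.54], [0, 0, 0, 2.1, 4.4, 0, 8.54], [0, 0, 0, 2.0, 4.4, 0, 8.54], [0, 0, 0, 0, 0, 0, 8.54]]]'

```text
clock: 2.1
eef_pos: [0.6661, 0.1952, 0.2231]
tcp_rot: [-3.109, 0.397, 0.019]
force: [-0.5, -0.1, 0.7]
opening: 0.0856
```

Emit:
carry_out --motion '[[[0, 0, 0, 0, -2.3, 0, 8.54], [0, 0, 0, 0, 0, -3.5, 8.54], [0, 0, 0, 0, 0, -3.5, 8.54], [0, 0, 0, 0, 0, -3.5, 8.54], [0, 0, 0, 0, 0, -2.0, 8.54], [0, 0, 0, 0, 0, 0, 8.54]]]'

```text
clock: 2.7
eef_pos: [0.6652, 0.1755, 0.0928]
tcp_rot: [-3.109, 0.385, 0.02]
force: [-0.1, 0.6, 0.1]
opening: 0.0855
```

```bash
python3 - <<'E'
from h import *
s=read_state();M=yaw();print(s["eef_pos"],M[:,2],np.degrees(np.arctan2(M[1,1],M[0,1])),s["force"])
t=grab_frame("top")[:,:,::-1];q=grab_frame("scene")[:,:,::-1]
r=lambda im,x,y:cv2.resize(im[y:y+90,x:x+120],(400,300),interpolation=cv2.INTER_CUBIC)
cv2.imwrite("pics/g1.png",np.hstack([r(t,163,186),r(q,373,200)]))
E
```

```text
[0.66518318 0.17547365 0.09275577] [-0.01129947  0.01008536 -0.9998853 ] -104.1145264331559 [-0.14065292  0.55677935  0.05492563]
```

View pics/g1.png

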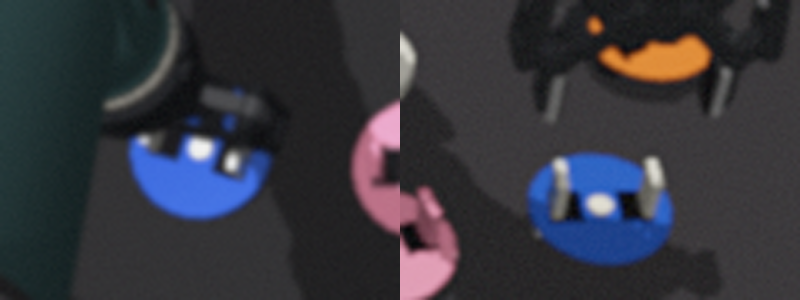

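The left half (top view) shows the gripper above and behind the cap, partly hiding it. The right half (scene view) shows both fingertips, at about (417.4,236) and (467.6,234.5), and the cap free below them. I'll check for camera bias against the fingertips.

```bash
python3 - <<'E'
from h import *
for z in (.0928,.1058): print(ray("scene",(442.5,235.2),z), ray("scene",(417.4,236),z),ray("scene",(467.6,234.5),z))
# white dot on disc
print(ray("scene",(373+600/3.333,200+205/3.333),.021),ray("top",(163+200/3.333,186+148/3.333),.021))
E
```

```text
[0.6623803  0.18327509 0.0928    ] [0.65036081 0.13533378 0.0928    ] [0.67469035 0.23126356 0.0928    ]
[0.67317757 0.17533602 0.1058    ] [0.66139751 0.12834968 0.1058    ] [0.68524241 0.22236858 0.1058    ]
[0.73654467 0.41168717 0.021     ] [0.66343496 0.1724353  0.021     ]
```

Emit:
carry_out --motion '[[[-0.01, -0.011, -0.025, 0, -0.3, -1.0, 8.54], [0, 0, 0, 0, 0, 0, 8.54]]]'

```text
clock: 3.0
eef_pos: [0.6693, 0.1733, 0.0879]
tcp_rot: [-3.108, 0.428, -0.015]
force: [0.2, 0.7, -0.1]
opening: 0.0854
```

Emit:
carry_out --motion '[[[0, 0, 0, -0.5, -0.15, 0, 8.54], [0, 0, 0, 0, 0, -2.0, 8.54], [0, 0, 0, 0, 0, -2.0, 8.54], [0, 0, 0, 0, 0, -1.0, 8.54], [0, 0, 0, 0, 0, 0, 8.54]]]'

```text
clock: 3.5
eef_pos: [0.6667, 0.1725, 0.0424]
tcp_rot: [-3.105, 0.427, -0.03]
force: [-0.6, 1.0, 0.6]
opening: 0.0857
```

```bash
python3 - <<'E'
from h import *
s=read_state();M=yaw();print(s["eef_pos"],M[:,2],np.degrees(np.arctan2(M[1,1],M[0,1])),s["force"])
E
```

```text
[0.66674987 0.17253904 0.04242379] [ 0.01991786  0.00487545 -0.99978973] -105.6646313669529 [-0.55401087  1.02799666  0.61653049]
```

Emit:
carry_out --motion '[[[-0.005, 0.018, 0, -0.2, 0, -0.9, 8.54], [0, 0, 0, 0, 0, -0.8, 8.54], [0, 0, 0, 0, 0, 0, 8.54]]]'

```text
clock: 3.8
eef_pos: [0.6658, 0.1729, 0.0262]
tcp_rot: [-3.111, 0.428, -0.005]
force: [-0.2, -0.1, 0.1]
opening: 0.0854
```

```bash
python3 - <<'E'
from h import *
s=read_state();M=yaw();print(s["eef_pos"],M[:,2],np.degrees(np.arctan2(M[1,1],M[0,1])),s["force"])
E
```

```text
[0.66583694 0.17288401 0.02624407] [ 3.37193518e-03  3.29317860e-04 -9.99994261e-01] -105.67038949366606 [-0.18330385 -0.12565782  0.06174375]
```

Emit:
carry_out --motion '[[[0, 0, 0, 0, 0, 0, 2.5], [0, 0, 0, 0, 0, 0, 2.5], [0, 0, 0, 0, 0, 0, 2.5], [0, 0, 0, 0, 0, 0, 2.5], [0, 0, 0, 0, 0, 0, 2.5], [0, 0, 0, 0, 0, 0, 2.5], [0, 0, 0, 0, 0, 0, 2.5], [0, 0, 0, 0, 0, 0, 2.5]]]'

```text
clock: 4.6
eef_pos: [0.668, 0.1734, 0.0309]
tcp_rot: [-3.109, 0.428, -0.011]
force: [0.9, -0.0, -1.4]
opening: 0.0301
```

Emit:
carry_out --motion '[[[0, 0, 0, 0, 0, 0, 2.5], [0, 0, 0, 0, 0, 0, 2.5]]]'

```text
clock: 4.8
eef_pos: [0.6675, 0.1732, 0.0302]
tcp_rot: [-3.11, 0.428, -0.01]
force: [-0.2, -0.5, -0.9]
opening: 0.0303
```

```bash
python3 - <<'E'
from h import *
s=read_state();print(s["eef_pos"],s["opening"],s["force"])
q=grab_frame("scene")[:,:,::-1];t=grab_frame("top")[:,:,::-1]
r=lambda im,x,y:cv2.resize(im[y:y+90,x:x+120],(400,300),interpolation=cv2.INTER_CUBIC)
cv2.imwrite("pics/g2.png",np.hstack([r(t,163,186),r(q,373,200)]))
E
```

```text
[0.66749038 0.17322696 0.03020668] 0.030253492269229913 [-0.18562681 -0.46257093 -0.86467524]
```

View pics/g2.png

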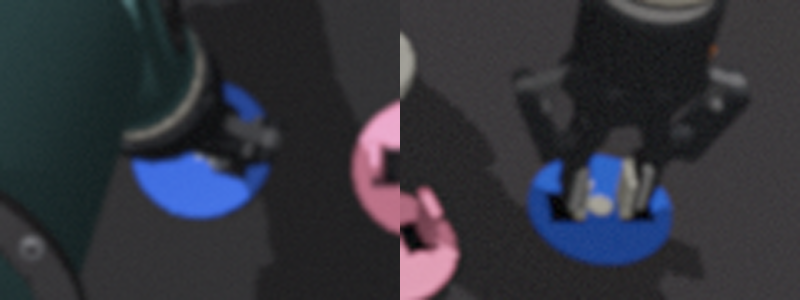

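The scene view shows both tabs pinched upright between the pads, near the disc centre at (600,205). I'll lift.

Emit:
carry_out --motion '[[[0, 0, 0, 0, 0, 1, 2.5], [0, 0, 0, 0, 0, 2, 2.5], [0, 0, 0, 0, 0, 4, 2.5], [0, 0, 0, 0, 0, 4, 2.5], [0, 0, 0, 0, 0, 4, 2.5], [0, 0, 0, 0, 0, 4, 2.5], [0, 0, 0, 0, 0, 0, 2.5], [0, 0, 0, 0, 0, 0, 2.5]]]'

```text
clock: 5.7
eef_pos: [0.665, 0.1724, 0.2309]
tcp_rot: [-3.11, 0.429, -0.009]
force: [-0.3, -0.0, -1.6]
opening: 0.0308
```

```bash
python3 - <<'E'
from h import *
s=read_state();M=yaw();print(s["eef_pos"],M[:,2],s["opening"],s["force"],s["wrist_torque"])
q=grab_frame("scene")[:,:,::-1]
cv2.imwrite("pics/l.png",cv2.resize(q[130:280,350:550],(600,450),interpolation=cv2.INTER_CUBIC))
E
```

```text
[0.66502174 0.17239038 0.23087529] [ 0.0060076   0.00162498 -0.99998063] 0.030794302575127674 [-0.28806871 -0.02356149 -1.61853994] [-0.00803824 -0.01348161  0.0445988 ]
```

View pics/l.png

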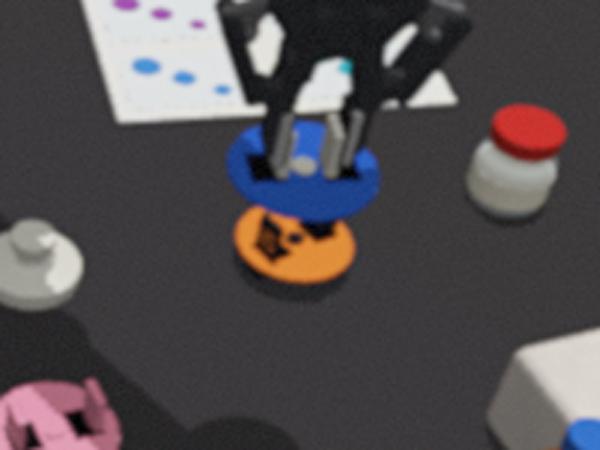

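Both tabs are still pinched and the cap hangs level, with its disc at about (303,170) in the crop. The force reading of about −1 N fits its weight. I'll carry it to the port.

Emit:
carry_out --motion '[[[0, 0, 0, -0.3, -1.5, 0, 2.5], [0, 0, 0, -0.6, -3, 0, 2.5], [0, 0, 0, -0.9, -4.6, 0, 2.5], [0, 0, 0, -0.9, -4.6, 0, 2.5], [0, 0, 0, -0.9, -4.6, 0, 2.5], [0, 0, 0, -0.9, -4.6, 0, 2.5], [0, 0, 0, -0.9, -4.6, 0, 2.5], [0, 0, 0, -0.9, -4.6, 0, 2.5], [0, 0, 0, -0.9, -4.6, 0, 2.5], [0, 0, 0, -0.6, -3, 0, 2.5]]]'

```text
clock: 6.75
eef_pos: [0.5667, -0.2386, 0.2149]
tcp_rot: [3.113, -0.417, -0.039]
force: [0.4, -0.4, -1.2]
opening: 0.0304
```

```bash
python3 - <<'E'
from h import *
for z in (.21,.217,.222): print(ray("scene",(451,186.7),z))
s=read_state();M=yaw();print(s["eef_pos"],M[:,2],s["opening"],s["force"],np.degrees(np.arctan2(M[1,1],M[0,1])))
E
```

```text
[0.65467302 0.18019067 0.21      ]
[0.66186031 0.17502038 0.217     ]
[0.66699409 0.17132732 0.222     ]
[ 0.56667885 -0.23858078  0.21487463] [-0.02489727  0.00246171 -0.99968698] 0.030373566238848747 [ 0.43745614 -0.44168746 -1.21135152] -105.25395317731794
```

Emit:
carry_out --motion '[[[0, 0, 0, 0.5, -3, 0, 2.5], [0, -0.025, 0, 0.5, -2.3, 0, 2.5], [0, 0, 0, 0, 0, 0, 2.5], [0, 0, 0, 0, 0, 0, 2.5]]]'

```text
clock: 7.15
eef_pos: [0.5641, -0.3047, 0.2081]
tcp_rot: [3.11, -0.444, -0.025]
force: [-0.9, 0.4, -1.2]
opening: 0.0302
```

```bash
python3 - <<'E'
from h import *
s=read_state();M=yaw();print(s["eef_pos"],M[:,2],s["opening"],s["force"])
q=grab_frame("scene")[:,:,::-1];t=grab_frame("top")[:,:,::-1]
r=lambda im,x,y:cv2.resize(im[y:y+120,x:x+100],(400,480),interpolation=cv2.INTER_CUBIC)
cv2.imwrite("pics/p.png",np.hstack([r(t,410,213),r(q,140,160)]))
E
```

```text
[ 0.56405193 -0.30465451  0.20808686] [-0.01577649  0.0021957  -0.99987313] 0.030194102924518042 [-0.87911174  0.35881815 -1.16912383]
```

View pics/p.png

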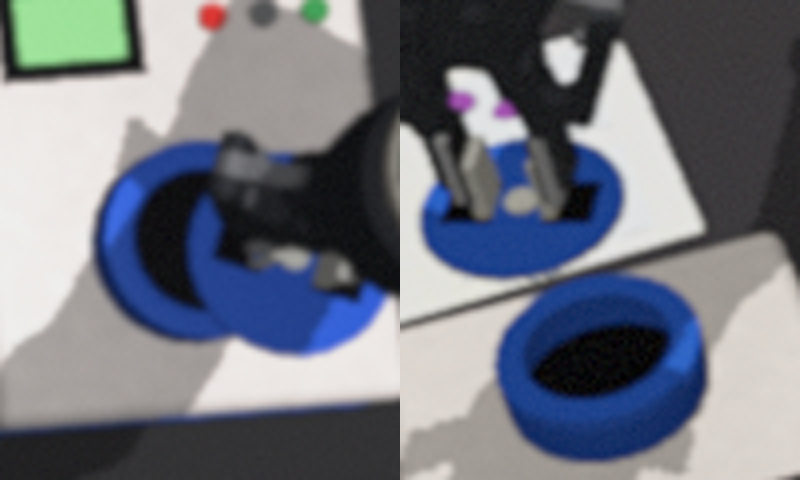

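The cap is held level, slightly past the port. The disc centre is at about top (481.9,276.7) and scene (170.6,211.9).

```bash
python3 - <<'E'
from h import *
print(ray("top",(481.9,276.7),.199),ray("scene",(170.6,211.9),.199))
E
```

```text
[ 0.55936    -0.30436326  0.199     ] [ 0.56681265 -0.30350881  0.199     ]
```

Emit:
carry_out --motion '[[[-0.002, -0.016, 0, 1.3, 1.2, 0, 2.5], [0, 0, 0, 0, 0, 0, 2.5], [0, 0, 0, 0, 0, -1.5, 2.5], [0, 0, 0, 0, 0, -1.5, 2.5], [0, 0, 0, 0, 0, 0, 2.5], [0, 0, 0, 0, 0, 0, 2.5]]]'

```text
clock: 7.85
eef_pos: [0.5808, -0.2821, 0.1753]
tcp_rot: [-3.109, 0.422, -0.001]
force: [0.7, 0.0, -0.8]
opening: 0.0306
```

```bash
python3 - <<'E'
from h import *
s=read_state();M=yaw();print(s["eef_pos"],M[:,2],s["opening"],s["force"])
E
```

```text
[ 0.58079104 -0.28206573  0.1753288 ] [ 0.00140218  0.00404503 -0.99999084] 0.030570652886527293 [ 0.74736554  0.01700445 -0.82758685]
```

Emit:
carry_out --motion '[[[0, 0, 0, -0.3, -0.8, 0, 2.5], [0, 0, 0, 0, 0, 0, 2.5], [0, 0, 0, 0, 0, 0, 2.5]]]'

```text
clock: 8.15
eef_pos: [0.5778, -0.2909, 0.1759]
tcp_rot: [-3.109, 0.422, -0.003]
force: [0.4, 1.3, 0.0]
opening: 0.0305
```

```bash
python3 - <<'E'
from h import *
s=read_state();M=yaw();print(s["eef_pos"],M[:,2],s["joint_velocities"].round(3))
q=grab_frame("scene")[:,:,::-1];t=grab_frame("top")[:,:,::-1]
r=lambda im,x,y:cv2.resize(im[y:y+120,x:x+100],(400,480),interpolation=cv2.INTER_CUBIC)
cv2.imwrite("pics/p2.png",np.hstack([r(t,410,213),r(q,140,160)]))
E
```

```text
[ 0.57784522 -0.29091544  0.17590455] [ 0.0021165   0.00344754 -0.99999182] [ 0.013 -0.004  0.017 -0.006  0.015 -0.002  0.001]
```

View pics/p2.png

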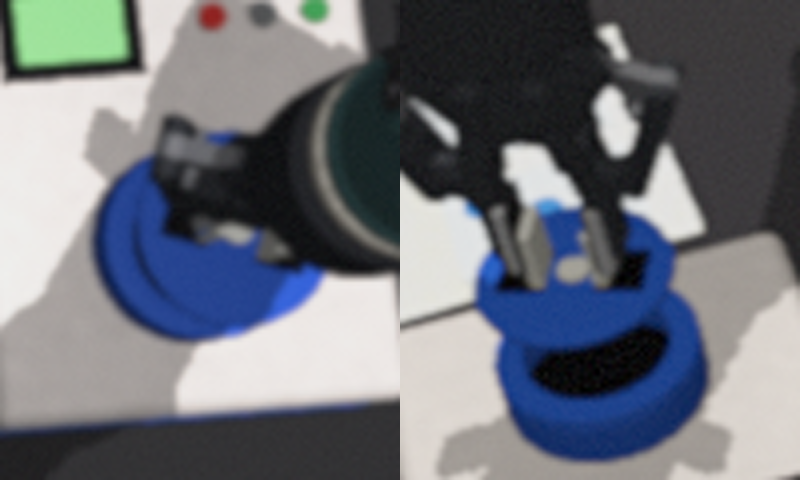

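The disc is over the port in both views, with its centre at about top (467.5,271.8) and scene (183.8,229.8).

```bash
python3 - <<'E'
from h import *
print(ray("top",(467.5,271.8),.167),ray("scene",(183.8,229.8),.167))
E
```

```text
[ 0.57089984 -0.28981946  0.167     ] [ 0.58284096 -0.28970037  0.167     ]
```

Emit:
carry_out --motion '[[[0, 0, 0, 0, -0.1, -1.0, 2.5], [0, 0, 0, 0, 0, -1.0, 2.5], [0, 0, 0, 0, 0, -0.5, 2.5], [0, 0, 0, 0, 0, 0, 2.5], [0, 0, 0, 0, 0, 0, 2.5]]]'

```text
clock: 8.75
eef_pos: [0.5775, -0.2921, 0.1484]
tcp_rot: [-3.109, 0.422, -0.002]
force: [0.1, 0.9, -0.8]
opening: 0.0307
```

Emit:
carry_out --motion '[[[0, 0, 0, 0, 0, -0.4, 2.5], [0, 0, 0, 0, 0, -0.4, 2.5], [0, 0, 0, 0, 0, 0, 2.5], [0, 0, 0, 0, 0, 0, 2.5]]]'

```text
clock: 9.15
eef_pos: [0.5778, -0.2921, 0.1399]
tcp_rot: [-3.11, 0.422, -0.003]
force: [0.5, 0.1, -0.3]
opening: 0.0304
```

Emit:
carry_out --motion '[[[0, 0, 0, 0, 0, -0.3, 2.5], [0, 0, 0, 0, 0, -0.2, 2.5], [0, 0, 0, 0, 0, -0.2, 2.5], [0, 0, 0, 0, 0, 0, 2.5], [0, 0, 0, 0, 0, 0, 2.5]]]'

```text
clock: 9.65
eef_pos: [0.5783, -0.2923, 0.1331]
tcp_rot: [-3.11, 0.422, -0.005]
force: [0.1, -0.4, -0.5]
opening: 0.0306
```

Emit:
carry_out --motion '[[[0, 0, 0, 0, 0, -0.2, 2.5], [0, 0, 0, 0, 0, -0.1, 2.5], [0, 0, 0, 0, 0, 0, 2.5]]]'

```text
clock: 9.95
eef_pos: [0.5786, -0.2925, 0.1333]
tcp_rot: [-3.109, 0.423, -0.006]
force: [0.8, 1.0, -0.8]
opening: 0.0303
```

Emit:
carry_out --motion '[[[0, 0, 0, 0, 0, -0.4, 2.5], [0, 0, 0, 0, 0, -0.4, 2.5]]]'

```text
clock: 10.15
eef_pos: [0.5791, -0.2927, 0.1326]
tcp_rot: [-3.108, 0.423, -0.006]
force: [-9.5, 4.5, 30.5]
opening: 0.0303
```

```bash
python3 - <<'E'
from h import *
s=read_state();M=yaw();print(s["eef_pos"],M[:,2],s["force"])
q=grab_frame("scene")[:,:,::-1];t=grab_frame("top")[:,:,::-1]
print(read_state()["force"])
r=lambda im,x,y:cv2.resize(im[y:y+90,x:x+75],(400,480),interpolation=cv2.INTER_CUBIC)
cv2.imwrite("pics/p3.png",np.hstack([r(t,420,230),r(q,150,190)]))
E
```

```text
[ 0.57913252 -0.29273147  0.13263662] [ 0.00467277  0.00475718 -0.99997777] [-9.50307798  4.52589047 30.45861847]
[-7.62115837  4.41934892 25.75341806]
```

View pics/p3.png

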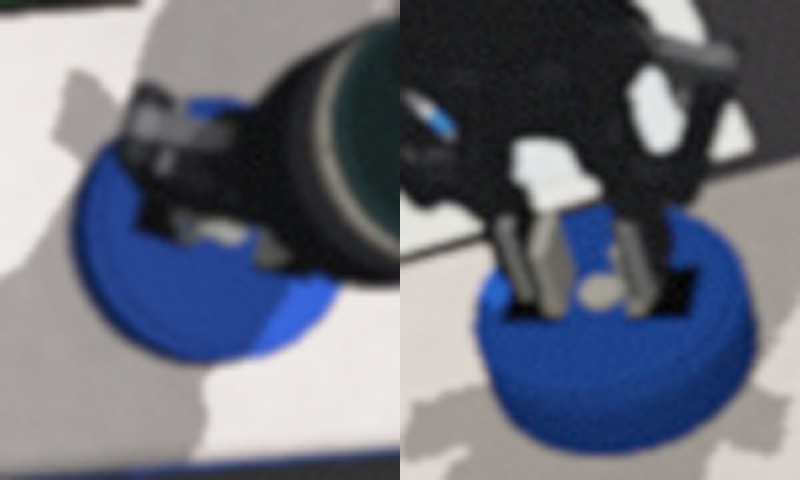

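The cap is seated: the disc is flush and concentric with the collar in both views, contact force is about 30 N, and the height matches the expected value. I'll release it.

Emit:
carry_out --motion '[[[0, 0, 0, 0, 0, 0, 2.5], [0, 0, 0, 0, 0, 0, 4.5], [0, 0, 0, 0, 0, 0, 6.5], [0, 0, 0, 0, 0, 0, 8.0], [0, 0, 0, 0, 0, 0, 8.54], [0, 0, 0, 0, 0, 0, 8.54], [0, 0, 0, 0, 0, 0, 8.54]]]'

```text
clock: 10.95
eef_pos: [0.5792, -0.2927, 0.1319]
tcp_rot: [-3.108, 0.423, -0.007]
force: [-1.3, -0.1, 0.4]
opening: 0.0856
```

Emit:
carry_out --motion '[[[0, 0, 0, 0, 0, 1.0, 8.54], [0, 0, 0, 0, 0, 2.0, 8.54], [0, 0, 0, 0, 0, 3.0, 8.54], [0, 0, 0, 0, 0, 4.0, 8.54], [0, 0, 0, -2.0, 0, 4.0, 8.54], [0, 0, 0, -3.0, 0, 2.0, 8.54], [0, 0, 0, -4.0, 0, 0, 8.54], [0, 0, 0, 0, 0, 0, 8.54], [0, 0, 0, 0, 0, 0, 8.54]]]'

```text
clock: 11.85
eef_pos: [0.4869, -0.2927, 0.3039]
tcp_rot: [-3.11, 0.422, -0.018]
force: [0.5, 0.9, -0.4]
opening: 0.0861
```

```bash
python3 - <<'E'
from h import *
s=read_state();print(s["eef_pos"],s["force"],s["clock"])
q=grab_frame("scene")[:,:,::-1];t=grab_frame("top")[:,:,::-1]
r=lambda im,x,y:cv2.resize(im[y:y+90,x:x+75],(400,480),interpolation=cv2.INTER_CUBIC)
cv2.imwrite("pics/p4.png",np.hstack([r(t,420,230),r(q,150,190)]))
E
```

```text
[ 0.4869358  -0.29271728  0.30389534] [ 0.53963104  0.88301566 -0.35762747] 11.85
```

View pics/p4.png

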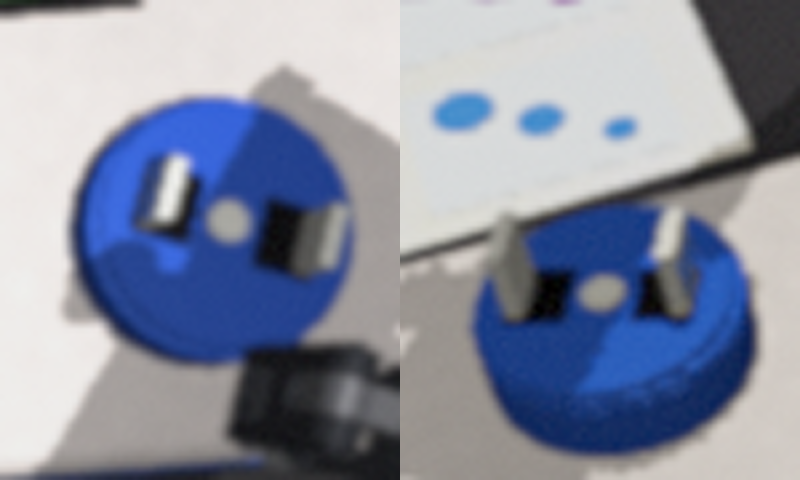

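```bash
python3 -c "
from h import *
print(ray('top',(462.75,271.6),.124)); job_done()"
```

```text
[ 0.57607014 -0.29402396  0.124     ]
the job is handed in; nothing more can be done
```

I pinched the blue cap by its white tabs, lowered it into the reader's port with the tabs held in, and let them spring out. I then backed the arm away and handed the job in at about 12 s.

**Seating:** the tool stopped at z = 0.1326 m, against about 0.133 m expected for the cap at home. Contact force along z was about 30 N.

**After release:** the last pictures show the disc level on the rim, both tabs sprung out, and the gripper clear. The cap centre measures about 3 mm from the port axis; the limit is 12 mm.

**What I could not confirm or that disagreed:**
- **Latch:** the ears under the lip can't be seen. I infer the latch from the free-looking tabs and the seated height, and I did no pull test.
- **Cameras:** the two views disagreed by 4–12 mm in x. I used the top view for the cap and the average of both for the final alignment.
- **Opening:** the gripper read 30 mm while pinching, not the 34 mm given. The pictures showed both tabs pinched in.

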